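Gauge two folded brackets and sort out the bad one

TASK

One of the two grey U brackets on the bench has its hole punched too small. First try the yellow-handled plug gauge in them and leave it standing in the bracket it fits, down to its shoulder, that bracket staying where it is. Then put the bracket that refuses the gauge upright on its flanges in the red reject tray.

Things in the scene. Friction and masses are not known exactly. Their poses are not given: they have to be found in the camera images.
- plug_gauge: 0.22 kg, yellow handle, upright in a 55 mm high wooden stand, 110 mm from a thinner blue one. Origin: centre of shoulder's underside, z up. Above it: shoulder 40 mm wide, to 8 mm; handle 22 mm wide, to 68 mm. Below: 24 mm plug to -25 mm, cone to 8 mm tip at -45 mm. In a 30 mm hole the shoulder meets the web; in 18 mm the cone sticks, shoulder about 33 mm above the web.
- bracket_a: Loose grey 4 mm steel U bracket, 0.45 kg, 100 (x) x 56 (y) x 60 mm high, on two 4 mm flanges along x, flat web on top (60 mm above origin), open below. Grip across y just under the web. Hole in mid-web on the origin's axis: 30 mm in one bracket, 18 mm in the other; the name does not tell which. Origin: centre of underside, z up.
- bracket_b: Loose grey 4 mm steel U bracket, 0.45 kg, 100 (x) x 56 (y) x 60 mm high, on two 4 mm flanges along x, flat web on top (60 mm above origin), open below. Grip across y just under the web. Hole in mid-web on the origin's axis: 30 mm in one bracket, 18 mm in the other; the name does not tell which. Origin: centre of underside, z up.
- reject_tray: Low red open tray fixed to the bench, 200 (x) x 150 (y) x 25 mm high outside, walls and floor 3 mm. Origin: centre of the underside, z up.
There are look-alikes about, which are no part of the job. What is shaped like the plug_gauge but orange or purple is not meant. What is shaped like the bracket_b but purple is not meant.

How it is judged:
By the outcome, as a careful person would: the job done as asked, in the order asked, and still so for the second after the job is handed in, with the robot touching nothing.
It also fails if it takes over 56 s, if anything falls off the work surface, if the arm or the gripper's body presses on something with over 40 N, if the wrist force passes 120 N, or if a joint passes its speed limit or range.

ROBOT

A 7-joint arm with a two-finger parallel gripper is mounted at the origin on the work surface. World frame = base frame: x ahead of the robot, y to its left, z up, the work surface at z = 0. Lengths are in m, angles in rad, forces in N, time in s.
With the tool pointing down it reaches from about 0.4 to 0.85 m from the base axis. Payload 4.5 kg.
Tool frame: the origin (TCP) lies on the centre line of the jaws, within the pads' length; the fingertips stand 25 mm ahead of it and the grasp point (between the pads) lies 6 mm ahead of it; z points along the fingers, y is the direction in which the jaws open and shut (so a half turn about z gives the same grasp; the last joint's range is limited). The gripper opens to 88 mm and grips with 3 to 60 N. Pads are 18 mm wide; open, the fingers measure 123 mm over their backs; the gripper's body (75 mm by 187 mm) begins 45 mm behind the grasp point.
Start: joints at [-1.185, 0.689, -0.195, 1.565, 0.157, 0.902, -0.215], TCP at [0.215, 0.587, 0.241] pointing down, gripper open.
Joint ranges: [-3.01, 3.01], [-0.46, 2.08], [-1.47, 1.51], [0.13, 2.56], [-1, 4.14], [0.04, 2.09], [-2.66, 2.66]. Speed limits (rad/s): [2.57, 2.57, 3.14, 3.14, 3.14, 3.14, 3.14].

INTERFACE

Orientations are given as a unit quaternion [x, y, z, w].
In Python, from plant import r, eyes gives the robot as it stands.
- The arm moves only by the tool servo_tool, never from a script. Its argument "deltas" is a list of rows, each an object of numbers: "dx", "dy", "dz": the shift along the tool's x, y, z in units of 60 mm (1.0 is 60 mm); "ax", "ay", "az": the turn, a rotation vector about the tool's x, y, z in units of 6 degrees (1.0 is 6 degrees); "hand": the finger opening in mm, from 0 to 88.1. A call has 1 to 10 rows; each row is the pose to reach, as a shift and turn from the pose commanded when the call began, along the tool's axes at that moment; what a row does not reach only later rows make up. A row lasts 1/8 s, in which the tool goes at most 62.5 mm and 10.7 degrees, less where a joint would pass 70% of its speed; a pose out of reach is approached as far as the arm can. A call with a gripper value outside its range is refused whole. The fingers move at their own pace and stop on an object; "newtons" is the grip in N (left out, the last holds). Time passes only in rows, so rows that repeat a pose let the fingers close. It gives the time, the measured TCP pose, the force and the opening at its end, in the units of the state.
- r.get_state(): the state, without advancing time (a new reading comes with each control period).
- eyes.snapshot(name): name is "scene" or "top" or "wrist"; returns (picture, depth): 384x512x3 uint8, red, green, blue; 384x512 float32, m along the optical axis (not along the pixel's ray), 0 where there is no reading.
- eyes.camera_model(name): a dict with "fx", "fy", "cx", "cy" (pixels), "pose" (4x4, takes a point from camera to world coordinates). Camera axes: x right, y up, looking along -z (the intrinsics and any distortion apply to the point x, -y, -z); pixel columns grow to the right and rows downward; lengths in m; the calibration is good to about 2 mm. A picture is of the moment at which its call begins: read the wrist's pose just before it. camera_model takes no time and is no camera call; for the wrist camera it gives the pose at the moment of the call.
- r.finish_job(): hands the job in, once; it reports no verdict.
The state is a dict: "clock": time; "q": joint angles; "qd": joint speeds; "joint_torque": joint torques, N m; "tool_pos": TCP position; "eef_rot": TCP orientation; "contact_force": force on the tool from outside, world axes, zero at the start; "moment": the same for the moment, N m; "opening": opening from 0.0 (shut) to 1.0 (fully open).
Only numpy, scipy, OpenCV 4.12 (cv2) and the standard library are available. Lean on these libraries where they do the work, as an engineer would, in place of code of your own. Each camera call takes 0.05 s, during which the arm holds its last target.

## Working session

There is one attempt and no reset: what is moved stays moved. The work goes in short steps, Python scripts to look and compute and a tool call to move; the robot and the scene stay as the last step left them, time stands still between calls to the robot, and variables do not carry over. Pictures are saved under pics/ and viewed, and the job is handed in when it is done.

Besides the shell and the picture viewer there is one more tool, called after "Request:" by a JSON object that holds its "op" and its "data". servo_tool: Moves the arm, as the interface text tells. Its arguments: {"type":"object","properties":{"deltas":{"type":"array","items":{"type":"object","properties":{"dx":{"type":"number"},"dy":{"type":"number"},"dz":{"type":"number"},"ax":{"type":"number"},"ay":{"type":"number"},"az":{"type":"number"},"hand":{"type":"number"}}}},"newtons":{"type":"number"}},"required":["deltas"]}

```bash
ls; mkdir -p pics; cat > h.py <<'E'
import numpy as np,cv2
from plant import r,eyes
def snap(n,f):
    m=eyes.camera_model(n); p,d=eyes.snapshot(n)
    cv2.imwrite(f'pics/{f}.png',cv2.cvtColor(p,cv2.COLOR_RGB2BGR)); np.savez(f'pics/{f}.npz',p=p,d=d,**{k:m[k] for k in m if k in('fx','fy','cx','cy','pose')})
    return p,d,m
def load(f):
    z=np.load(f'pics/{f}.npz'); return z['p'],z['d'],z
def cloud(d,m):
    v,u=np.mgrid[:d.shape[0],:d.shape[1]]
    P=np.stack([(u-m['cx'])/m['fx']*d,-(v-m['cy'])/m['fy']*d,-d],-1)
    T=np.array(m['pose']); return P@T[:3,:3].T+T[:3,3]
E
python3 - <<'E'
from h import *
for n in('scene','top'):
    p,d,m=snap(n,n+'0'); print(n,{k:(v if k!='pose' else np.round(v,3)) for k,v in m.items()})
s=r.get_state();print(s)
E
```

```text
pics
scene {'fx': 387.4537959815618, 'fy': 387.4537959815618, 'cx': 251.97618601703678, 'cy': 191.41329511109598, 'pose': array([[ 0.748, -0.362,  0.557,  1.104],
       [ 0.664,  0.415, -0.622, -0.597],
       [-0.006,  0.835,  0.551,  0.638],
       [ 0.   ,  0.   ,  0.   ,  1.   ]])}
top {'fx': 418.68050093597395, 'fy': 418.68050093597395, 'cx': 253.2116394191211, 'cy': 192.24009361578888, 'pose': array([[ 0.018,  0.998, -0.056,  0.453],
       [-1.   ,  0.017, -0.021,  0.   ],
       [-0.02 ,  0.056,  0.998,  1.202],
       [ 0.   ,  0.   ,  0.   ,  1.   ]])}
{'clock': 0.1, 'q': array([-1.18521054,  0.68984338, -0.19451912,  1.56620714,  0.15729504,
        0.9025075 , -0.21508066]), 'qd': array([ 2.97823369e-04, -2.16889199e-03, -2.70287579e-05, -1.36683496e-03,
        9.50937957e-05,  9.14513745e-04,  7.62985593e-04]), 'joint_torque': array([-3.20734660e-03, -5.28499925e+01, -1.27219744e+00, -1.53838921e+01,
       -5.28260123e-02,  1.93212669e-03,  5.43944009e-05]), 'tool_pos': array([0.21521154, 0.58619809, 0.24043438]), 'eef_rot': array([ 1.74944052e-01,  9.84578061e-01, -7.83819941e-04, -7.95674006e-05]), 'contact_force': array([-0.06247521,  0.12238234, -0.57421234]), 'moment': array([-0.07073669,  0.02512348, -0.00845249]), 'opening': 1.0012693838609161}
```

View pics/scene0.png

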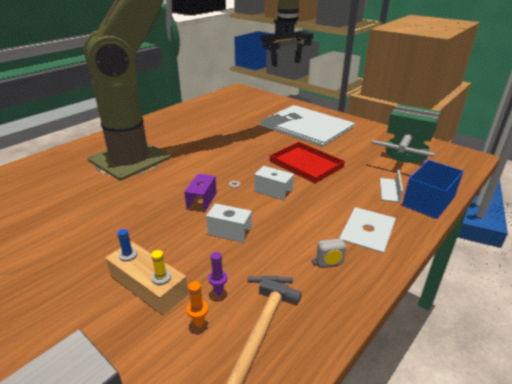

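View pics/top0.png

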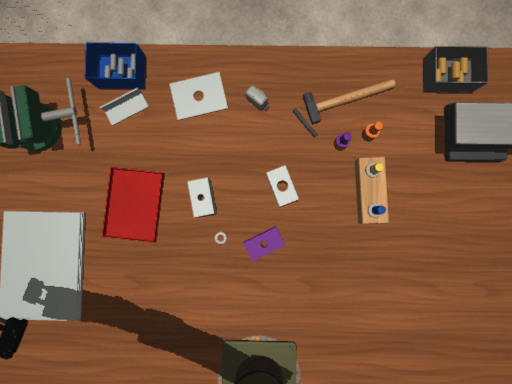

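The top view shows two grey brackets, one with a small hole at (201,197) and one with a larger hole at (282,186). The yellow gauge is at (377,168), the blue one at (377,210), and the red tray at (134,204). Next I'll measure them.

```bash
python3 - <<'E'
from h import *
p,d,m=load('top0'); C=cloud(d,m); hsv=cv2.cvtColor(p,cv2.COLOR_RGB2HSV)
def comp(mask,u,v,name):
    n,l=cv2.connectedComponents(mask.astype(np.uint8)); k=l[v,u]
    q=C[l==k] if k else None
    if q is None: print(name,'none');return
    R=cv2.minAreaRect(q[:,:2].astype(np.float32)*1000); print(name,len(q),'rect',np.round(R[0],1),np.round(R[1],1),round(R[2],1),'z',np.round(np.percentile(q[:,2],[5,50,95]),4),'mean',np.round(q.mean(0),4)); return l==k
z=C[...,2]
web=(z>0.05)&(z<0.07)
for nm,u,v in(('small',193,190),('large',273,180)):
    mk=comp(web,u,v,nm)
    # hole
    f=np.zeros_like(mk,np.uint8); cs,_=cv2.findContours(mk.astype(np.uint8),cv2.RETR_CCOMP,cv2.CHAIN_APPROX_NONE)
    hole=cv2.morphologyEx(mk.astype(np.uint8),cv2.MORPH_CLOSE,np.ones((25,25)))
    cv2.drawContours(f,[max(cs,key=len)],-1,1,-1); h=(f>0)&~mk
    vv,uu=np.nonzero(h); print(' hole px',len(uu),uu.mean() if len(uu) else 0,vv.mean() if len(uu) else 0)
    if len(uu):
        t=0.06; T=np.array(m['pose']); ray=T[:3,:3]@np.array([(uu.mean()-m['cx'])/m['fx'],-(vv.mean()-m['cy'])/m['fy'],-1]); s=(t-T[2,3])/ray[2]; print(' hole xy',T[:3,3]+s*ray,'dia mm',2*np.sqrt(len(uu)*(s/float(m['fx']))**2/np.pi)*1000)
red=(hsv[...,1]>150)&((hsv[...,0]<6)|(hsv[...,0]>174))&(hsv[...,2]>60)
comp(red,134,204,'tray')
yel=(hsv[...,1]>120)&(hsv[...,0]>22)&(hsv[...,0]<34)&(hsv[...,2]>150)&(z>0.03)
comp(yel,378,168,'gauge')
comp(z>0.03,365,195,'stand+')
q=C[150:225,350:395]; 
for lo,hi in((.05,.058),(.058,.07),(.09,.2)):
    s=q[(q[...,2]>lo)&(q[...,2]<hi)]; print(lo,len(s),s.mean(0) if len(s) else'')
g=cv2.resize(cv2.cvtColor(p,cv2.COLOR_RGB2BGR)[150:270,170:400],None,fx=3.4,fy=3.4,interpolation=cv2.INTER_CUBIC);cv2.imwrite('pics/z0.png',g)
s=C[150:185,355:398]; s=s[s[...,2]>.1]; print(s.mean(0),s.max(0),s.min(0),len(s))
s=C[195:220,355:398]; s=s[s[...,2]>.1]; print(s.mean(0) if len(s) else 0,len(s))
E
```

```text
small 725 rect [500.6 167.9] [100.2  56.8] 11.9 z [0.0558 0.0597 0.0632] mean [0.5004 0.1674 0.0596]
 hole px 35 200.94285714285715 197.31428571428572
 hole xy [0.49993428 0.16676631 0.06      ] dia mm 18.278202421361033
large 659 rect [535.5 -55.2] [99.7 56. ] 22.2 z [0.056  0.0595 0.063 ] mean [ 0.5354 -0.0552  0.0595]
 hole px 95 281.9789473684211 185.7157894736842
 hole xy [ 0.53549504 -0.05436961  0.06      ] dia mm 30.045578680095876
tray 3768 rect [466.2 226.7] [453.3 201.9] 84.5 z [-0.0008  0.0034  0.0239] mean [0.4784 0.3701 0.0092]
gauge 43 rect [ 583.6 -300.5] [15.8 16.8] 4.1 z [0.1196 0.1219 0.125 ] mean [ 0.5838 -0.3002  0.1222]
stand+ 1829 rect [ 520.3 -168.1] [180.  344.5] 3.6 z [0.0469 0.0549 0.121 ] mean [ 0.5276 -0.2989  0.0648]
0.05 1255 [ 0.52816325 -0.30279392  0.05430477]
0.058 241 [ 0.52618116 -0.29917692  0.0615683 ]
0.09 165 [ 0.52896218 -0.30121537  0.11660432]
[ 0.57934323 -0.29071998  0.14818442] [5.94465308e-01 2.72980535e-04 1.20231888e+00] [ 0.45259641 -0.31107098  0.10140304] 75
[ 0.4725595  -0.28915492  0.17698326] 76
```

View pics/z0.png

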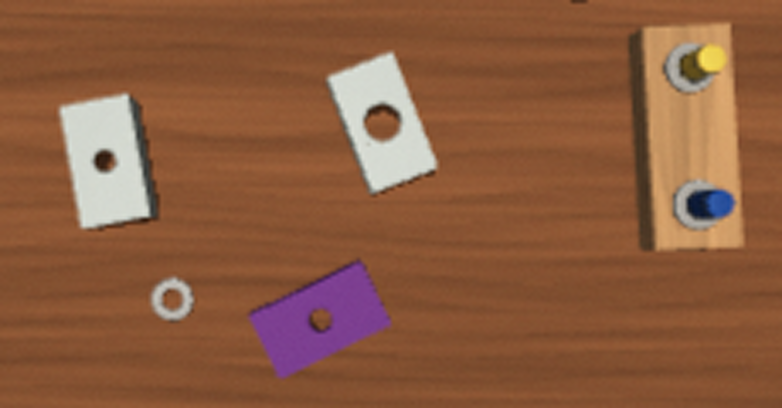

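The hole diameters come out at 18.3 mm at (0.500,0.167), yaw about 12°, and 30.0 mm at (0.535,-0.054), yaw about 22°. Both match the given sizes. The gauge is at about (0.583,-0.300), with its top at 0.122, where 0.123 was expected.

```bash
cat >> h.py <<'E'
from scipy.spatial.transform import Rotation as Ro
def tgt(xyz,yaw,grasp=True):
    """xyz of grasp point; yaw deg of jaw axis"""
    s=r.get_state(); R0=Ro.from_quat(s['eef_rot']); a=np.deg2rad(yaw)
    x=np.array([-np.sin(a),np.cos(a),0]);y=np.array([np.cos(a),np.sin(a),0]);z=np.array([0,0,-1.])
    R1=Ro.from_matrix(np.stack([x,y,z],1)); p=np.array(xyz,float)+([0,0,.006] if grasp else 0)
    d=R0.inv().apply(p-s['tool_pos'])/0.06; w=np.rad2deg((R0.inv()*R1).as_rotvec())/6
    print('d',np.round(d,3),'a',np.round(w,3)); return d,w
E
python3 - <<'E'
from h import *
s=r.get_state(); m=eyes.camera_model('wrist'); T=np.array(m['pose']); R0=Ro.from_quat(s['eef_rot'])
print('cam in tool',R0.inv().apply(T[:3,3]-s['tool_pos']),'\n',R0.inv().as_matrix()@T[:3,:3],m['fx'])
tgt([.55,.2,.26],90)
p,d,m=load('top0'); C=cloud(d,m); hsv=cv2.cvtColor(p,cv2.COLOR_RGB2HSV)
red=(hsv[...,1]>150)&((hsv[...,0]<6)|(hsv[...,0]>174))&(hsv[...,2]>60)
n,l=cv2.connectedComponents(red.astype(np.uint8)); k=l[204,134]; vv,uu=np.nonzero(l==k)
T=np.array(m['pose']); ray=np.stack([(uu-m['cx'])/m['fx'],-(vv-m['cy'])/m['fy'],-np.ones(len(uu))],1)@T[:3,:3].T
for t in(0.025,0):
    P=T[:3,3]+ray*((t-T[2,3])/ray[:,2])[:,None]; R=cv2.minAreaRect(P[:,:2].astype(np.float32)*1000); print('tray',R)
# gauge disc of handle: yellow px at z .123, shoulder at z .063
for (v0,v1) in((155,182),(195,222)):
  sub=hsv[v0:v1,355:400]; 
  gm=(C[v0:v1,355:400,2]>.058)&(C[v0:v1,355:400,2]<.068); q=C[v0:v1,355:400][gm]; print('shoulder',len(q),cv2.minAreaRect(q[:,:2].astype(np.float32)*1000),cv2.minEnclosingCircle(q[:,:2].astype(np.float32)*1000))
E
```

```text
cam in tool [ 0.0838248  -0.00128221 -0.14230984] 
 [[-2.68277767e-04  9.48565154e-01  3.16581863e-01]
 [ 9.99999930e-01  1.72347394e-04  3.31020276e-04]
 [ 2.59432240e-04  3.16581930e-01 -9.48565135e-01]] 268.3381233640554
d [-7.456 -4.121 -0.419] a [-1.500e-02 -2.000e-03 -3.358e+00]
tray ((478.4547424316406, 365.90191650390625), (155.000244140625, 199.6418914794922), 84.72109985351562)
tray ((479.0037841796875, 373.66595458984375), (158.2916717529297, 203.88121032714844), 84.72109985351562)
shoulder 106 ((582.5598754882812, -296.433837890625), (60.82071304321289, 64.54347229003906), 6.344196796417236) ((582.7029418945312, -297.7213134765625), 43.408897399902344)
shoulder 114 ((479.1115417480469, -305.0062561035156), (67.78255462646484, 66.2972183227539), 3.4349582195281982) ((477.42169189453125, -305.75030517578125), 45.72723388671875)
```

Request:
{"op": "servo_tool", "data": {"deltas": [{"dx": -7.45, "dy": -4.1, "dz": -0.4, "az": -3.36, "hand": 60}, {"dx": -7.45, "dy": -4.1, "dz": -0.4, "az": -3.36, "hand": 60}, {"dx": -7.45, "dy": -4.1, "dz": -0.4, "az": -3.36, "hand": 60}, {"dx": -7.45, "dy": -4.1, "dz": -0.4, "az": -3.36, "hand": 60}, {"dx": -7.45, "dy": -4.1, "dz": -0.4, "az": -3.36, "hand": 60}, {"dx": -7.45, "dy": -4.1, "dz": -0.4, "az": -3.36, "hand": 60}, {"dx": -7.45, "dy": -4.1, "dz": -0.4, "az": -3.36, "hand": 60}, {"dx": -7.45, "dy": -4.1, "dz": -0.4, "az": -3.36, "hand": 60}]}}

```text
schema error: expected keys dx, dy, dz, ax, ay, az, hand
```

```bash
python3 - <<'E'
from h import *
s=r.get_state();print(s['clock'],s['tool_pos'],s['q'],s['eef_rot'])
tgt([.583,-.300,.24],90)
E
```

```text
0.1 [0.21521154 0.58619809 0.24043438] [-1.18521054  0.68984338 -0.19451912  1.56620714  0.15729504  0.9025075
 -0.21508066] [ 1.74944052e-01  9.84578061e-01 -7.83819941e-04 -7.95674006e-05]
d [-10.843 -11.754  -0.073] a [-1.500e-02 -2.000e-03 -3.358e+00]
```

Request:
{"op": "servo_tool", "data": {"deltas": [{"dx": -7.45, "dy": -4.1, "dz": -0.4, "ax": 0, "ay": 0, "az": -3.36, "hand": 60}, {"dx": -7.45, "dy": -4.1, "dz": -0.4, "ax": 0, "ay": 0, "az": -3.36, "hand": 60}, {"dx": -7.45, "dy": -4.1, "dz": -0.4, "ax": 0, "ay": 0, "az": -3.36, "hand": 60}, {"dx": -7.45, "dy": -4.1, "dz": -0.4, "ax": 0, "ay": 0, "az": -3.36, "hand": 60}, {"dx": -7.45, "dy": -4.1, "dz": -0.4, "ax": 0, "ay": 0, "az": -3.36, "hand": 60}, {"dx": -7.45, "dy": -4.1, "dz": -0.4, "ax": 0, "ay": 0, "az": -3.36, "hand": 60}, {"dx": -7.45, "dy": -4.1, "dz": -0.4, "ax": 0, "ay": 0, "az": -3.36, "hand": 60}, {"dx": -7.45, "dy": -4.1, "dz": -0.4, "ax": 0, "ay": 0, "az": -3.36, "hand": 60}]}}

```text
clock: 1.1
tool_pos: [0.5441, 0.2081, 0.2645]
eef_rot: [-0.0, 1.0, 0.0, -0.0]
contact_force: [-0.1, 0.4, 0.0]
opening: 0.683
```

```bash
python3 - <<'E'
from h import *
s=r.get_state();print(s['clock'],s['tool_pos'],s['q'],s['eef_rot'])
tgt([.583,-.300,.24],90)
E
```

```text
1.1 [0.54409434 0.20811539 0.26445542] [-0.23789046  0.6173635  -0.35198904  1.66439233  0.25603235  0.90595273
  0.88182112] [-5.14462866e-05  9.99999967e-01  1.56674919e-05 -2.50137585e-04]
d [-0.648 -8.469  0.307] a [ 0.    -0.005  0.001]
```

Request:
{"op": "servo_tool", "data": {"deltas": [{"dx": -0.55, "dy": -8.35, "dz": 0.3, "ax": 0, "ay": 0, "az": 0, "hand": 60}, {"dx": -0.55, "dy": -8.35, "dz": 0.3, "ax": 0, "ay": 0, "az": 0, "hand": 60}, {"dx": -0.55, "dy": -8.35, "dz": 0.3, "ax": 0, "ay": 0, "az": 0, "hand": 60}, {"dx": -0.55, "dy": -8.35, "dz": 0.3, "ax": 0, "ay": 0, "az": 0, "hand": 60}, {"dx": -0.55, "dy": -8.35, "dz": 0.3, "ax": 0, "ay": 0, "az": 0, "hand": 60}, {"dx": -0.55, "dy": -8.35, "dz": 0.3, "ax": 0, "ay": 0, "az": 0, "hand": 60}, {"dx": -0.55, "dy": -8.35, "dz": 0.3, "ax": 0, "ay": 0, "az": 0, "hand": 60}, {"dx": -0.55, "dy": -8.35, "dz": 0.3, "ax": 0, "ay": 0, "az": 0, "hand": 60}, {"dx": -0.55, "dy": -8.35, "dz": 0.3, "ax": 0, "ay": 0, "az": 0, "hand": 60}, {"dx": -0.55, "dy": -8.35, "dz": 0.3, "ax": 0, "ay": 0, "az": 0, "hand": 60}]}}

```text
clock: 2.35
tool_pos: [0.5759, -0.2903, 0.246]
eef_rot: [0.0, 1.0, 0.001, -0.0]
contact_force: [-0.5, 1.0, 1.1]
opening: 0.68
```

```bash
python3 - <<'E'
from h import *
p,d,m=snap('wrist','w1'); s=r.get_state();print(s['clock'],s['tool_pos'],s['q'],s['qd'])
C=cloud(d,m);hsv=cv2.cvtColor(p,cv2.COLOR_RGB2HSV)
yel=(hsv[...,1]>120)&(hsv[...,0]>22)&(hsv[...,0]<34)&(hsv[...,2]>100)&(C[...,2]>.117)&(C[...,2]<.13)
q=C[yel]; print(len(q),cv2.minEnclosingCircle(q[:,:2].astype(np.float32)*1000),q.mean(0))
E
```

```text
2.4 [ 0.57637645 -0.28906911  0.24632052] [ 0.59449756  0.72778179 -0.37858048  1.48751781  0.29750402  0.98438312
  1.71041899] [-0.01897018 -0.00978087 -0.01188515  0.00481757  0.00149307 -0.00116942
  0.00246409]
312 ((582.6093139648438, -302.1029052734375), 10.651226043701172) [ 0.58191913 -0.30200804  0.12158445]
```

View pics/w1.png

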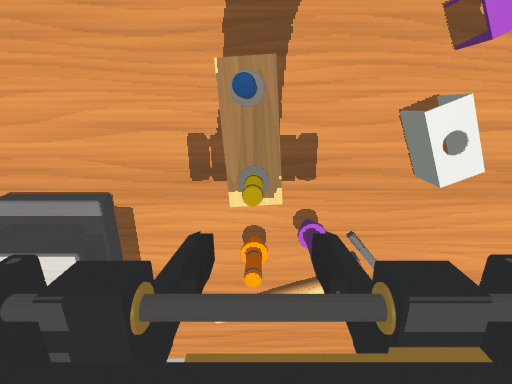

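The wrist view shows the yellow handle top at (252,196), which gives world (0.5826,-0.3021) and radius 10.7 mm. That agrees with the 22 mm handle. I'll let the arm settle before correcting.

Request:
{"op": "servo_tool", "data": {"deltas": [{"dx": 0, "dy": 0, "dz": 0, "ax": 0, "ay": 0, "az": 0, "hand": 60}, {"dx": 0, "dy": 0, "dz": 0, "ax": 0, "ay": 0, "az": 0, "hand": 60}]}}

```text
clock: 2.65
tool_pos: [0.5765, -0.2896, 0.2469]
eef_rot: [-0.001, 1.0, 0.0, 0.0]
contact_force: [1.0, -0.1, 0.2]
opening: 0.681
```

```bash
python3 - <<'E'
from h import *
s=r.get_state();print(s['clock'],s['tool_pos'],s['qd'][:3],s['contact_force'])
tgt([.5826,-.302,.100],90)
E
```

```text
2.65 [ 0.57653958 -0.28962495  0.24686449] [0.00668973 0.00201651 0.00613915] [ 0.9823265  -0.1399831   0.21991457]
d [-0.1   -0.207  2.348] a [0.003 0.002 0.022]
```

Request:
{"op": "servo_tool", "data": {"deltas": [{"dx": -0.1, "dy": -0.21, "dz": 0.8, "ax": 0, "ay": 0, "az": 0, "hand": 60}, {"dx": -0.1, "dy": -0.21, "dz": 1.4, "ax": 0, "ay": 0, "az": 0, "hand": 60}, {"dx": -0.1, "dy": -0.21, "dz": 2.0, "ax": 0, "ay": 0, "az": 0, "hand": 60}, {"dx": -0.1, "dy": -0.21, "dz": 2.35, "ax": 0, "ay": 0, "az": 0, "hand": 60}, {"dx": -0.1, "dy": -0.21, "dz": 2.35, "ax": 0, "ay": 0, "az": 0, "hand": 50}, {"dx": -0.1, "dy": -0.21, "dz": 2.35, "ax": 0, "ay": 0, "az": 0, "hand": 40}]}}

```text
clock: 3.4
tool_pos: [0.5831, -0.3036, 0.1067]
eef_rot: [-0.0, 1.0, -0.0, 0.001]
contact_force: [0.0, 0.0, -0.8]
opening: 0.481
```

```bash
python3 - <<'E'
from h import *
s=r.get_state();print(s['clock'],s['tool_pos'],s['qd'][:3],s['contact_force'],s['opening'])
tgt([.5826,-.302,.100],90)
E
```

```text
3.4 [ 0.58306124 -0.30355095  0.10668371] [ 0.00453656 -0.01191635  0.00022254] [ 0.03652162  0.02984411 -0.83190637] 0.48050806329992857
d [0.008 0.026 0.011] a [-0.004  0.016  0.004]
```

Within 1.5 mm. Now I'll close with 30 N.

Request:
{"op": "servo_tool", "data": {"deltas": [{"dx": 0, "dy": 0.02, "dz": 0, "ax": 0, "ay": 0, "az": 0, "hand": 10}, {"dx": 0, "dy": 0.02, "dz": 0, "ax": 0, "ay": 0, "az": 0, "hand": 10}, {"dx": 0, "dy": 0.02, "dz": 0, "ax": 0, "ay": 0, "az": 0, "hand": 10}, {"dx": 0, "dy": 0.02, "dz": 0, "ax": 0, "ay": 0, "az": 0, "hand": 10}, {"dx": 0, "dy": 0.02, "dz": 0, "ax": 0, "ay": 0, "az": 0, "hand": 10}, {"dx": 0, "dy": 0.02, "dz": 0, "ax": 0, "ay": 0, "az": 0, "hand": 10}], "newtons": 30}}

```text
clock: 4.15
tool_pos: [0.5829, -0.3021, 0.1065]
eef_rot: [-0.0, 1.0, 0.0, 0.001]
contact_force: [-0.5, 1.8, 6.4]
opening: 0.238
```

Request:
{"op": "servo_tool", "data": {"deltas": [{"dx": 0, "dy": 0, "dz": -0.5, "ax": 0, "ay": 0, "az": 0, "hand": 10}, {"dx": 0, "dy": 0, "dz": -1.0, "ax": 0, "ay": 0, "az": 0, "hand": 10}, {"dx": 0, "dy": 0, "dz": -1.6, "ax": 0, "ay": 0, "az": 0, "hand": 10}, {"dx": 0, "dy": 0, "dz": -2.0, "ax": 0, "ay": 0, "az": 0, "hand": 10}, {"dx": 0, "dy": 0, "dz": -2.0, "ax": 0, "ay": 0, "az": 0, "hand": 10}]}}

```text
clock: 4.78
tool_pos: [0.5829, -0.3032, 0.2269]
eef_rot: [0.0, 1.0, -0.001, 0.001]
contact_force: [-0.2, 0.1, -2.8]
opening: 0.245
```

```bash
python3 - <<'E'
from h import *
p,d,m=snap('wrist','w2');s=r.get_state();print(s['clock'],s['tool_pos'],s['contact_force'],s['opening']*88.1)
tgt([.5355,-.0548,.22],90)
E
```

```text
4.825 [ 0.58185139 -0.30279361  0.22522746] [-0.57781477 -0.58247614 -2.72306244] 21.200816481075492
d [ 0.774  4.133 -0.014] a [-0.003 -0.002 -0.003]
```

View pics/w2.png

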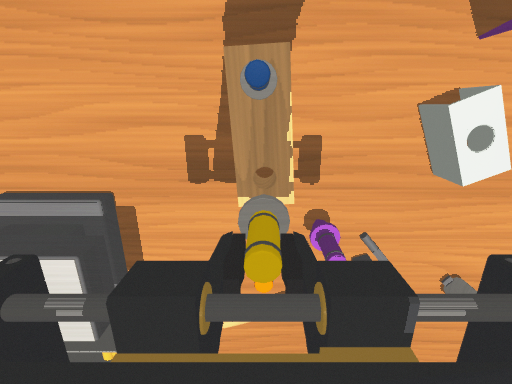

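The gauge is held at 21 mm opening and centred. The large-hole bracket is visible at right with its hole at (481,138). I'll cross-check that hole, then go to the small-hole bracket first to try it there.

```bash
python3 - <<'E'
from h import *
for f in('w1','w2'):
    p,d,m=load(f); C=cloud(d,m); web=((C[...,2]>.054)&(C[...,2]<.066)).astype(np.uint8); web[:,:390]=0
    cs,h=cv2.findContours(web,cv2.RETR_CCOMP,cv2.CHAIN_APPROX_NONE)
    T=np.array(m['pose'])
    for i,c in enumerate(cs):
        if len(c)<25: continue
        uv=c[:,0].astype(float); ray=np.stack([(uv[:,0]-m['cx'])/m['fx'],-(uv[:,1]-m['cy'])/m['fy'],-np.ones(len(uv))],1)@T[:3,:3].T
        P=T[:3,3]+ray*((.06-T[2,3])/ray[:,2])[:,None]; print(f,h[0][i][3],len(c),cv2.minAreaRect(P[:,:2].astype(np.float32)*1000))
tgt([.500,.1672,.20],90)
E
```

```text
w1 -1 249 ((535.2680053710938, -58.795448303222656), (100.59689331054688, 58.73084259033203), 22.233993530273438)
w1 0 69 ((534.8277587890625, -59.109474182128906), (28.726900100708008, 29.81047248840332), 51.201148986816406)
w1 -1 118 ((400.72760009765625, -41.7784309387207), (41.01913070678711, 27.81630516052246), 26.23366928100586)
w2 -1 269 ((535.244140625, -59.18309020996094), (100.79694366455078, 59.219749450683594), 22.223783493041992)
w2 0 74 ((535.150390625, -59.036067962646484), (28.964996337890625, 29.43622398376465), 52.184574127197266)
d [1.366 7.833 0.318] a [-0.003 -0.002 -0.003]
```

Request:
{"op": "servo_tool", "data": {"deltas": [{"dx": 1.37, "dy": 7.8, "dz": 0, "ax": 0, "ay": 0, "az": 0, "hand": 10}, {"dx": 1.37, "dy": 7.8, "dz": 0, "ax": 0, "ay": 0, "az": 0, "hand": 10}, {"dx": 1.37, "dy": 7.8, "dz": 0, "ax": 0, "ay": 0, "az": 0, "hand": 10}, {"dx": 1.37, "dy": 7.8, "dz": 0, "ax": 0, "ay": 0, "az": 0, "hand": 10}, {"dx": 1.37, "dy": 7.8, "dz": 0, "ax": 0, "ay": 0, "az": 0, "hand": 10}, {"dx": 1.37, "dy": 7.8, "dz": 0, "ax": 0, "ay": 0, "az": 0, "hand": 10}, {"dx": 1.37, "dy": 7.8, "dz": 0, "ax": 0, "ay": 0, "az": 0, "hand": 10}, {"dx": 1.37, "dy": 7.8, "dz": 0, "ax": 0, "ay": 0, "az": 0, "hand": 10}, {"dx": 1.37, "dy": 7.8, "dz": 0, "ax": 0, "ay": 0, "az": 0, "hand": 10}, {"dx": 1.37, "dy": 7.8, "dz": 0, "ax": 0, "ay": 0, "az": 0, "hand": 10}]}}

```text
clock: 6.08
tool_pos: [0.4993, 0.164, 0.2243]
eef_rot: [0.0, 1.0, -0.001, -0.001]
contact_force: [-0.7, -0.1, -1.6]
opening: 0.24
```

Request:
{"op": "servo_tool", "data": {"deltas": [{"dx": 0, "dy": 0, "dz": 0, "ax": 0, "ay": 0, "az": 0, "hand": 10}, {"dx": 0, "dy": 0, "dz": 0, "ax": 0, "ay": 0, "az": 0, "hand": 10}]}}

```text
clock: 6.32
tool_pos: [0.5002, 0.1641, 0.2254]
eef_rot: [0.001, 1.0, -0.0, -0.0]
contact_force: [0.2, -0.3, -1.9]
opening: 0.239
```

```bash
cat >> h.py <<'E'
def webs(f,lo=.054,hi=.066):
    p,d,m=load(f); C=cloud(d,m); web=((C[...,2]>lo)&(C[...,2]<hi)).astype(np.uint8)
    cs,h=cv2.findContours(web,cv2.RETR_CCOMP,cv2.CHAIN_APPROX_NONE); T=np.array(m['pose'])
    for i,c in enumerate(cs):
        if len(c)<40: continue
        uv=c[:,0].astype(float); ray=np.stack([(uv[:,0]-m['cx'])/m['fx'],-(uv[:,1]-m['cy'])/m['fy'],-np.ones(len(uv))],1)@T[:3,:3].T
        P=T[:3,3]+ray*((.06-T[2,3])/ray[:,2])[:,None]; R=cv2.minAreaRect(P[:,:2].astype(np.float32)*1000)
        print(f,'hole' if h[0][i][3]>=0 else 'outer',len(c),uv.mean(0).round(),np.round(R[0],1),np.round(R[1],1),round(R[2],1))
E
python3 - <<'E'
from h import *
p,d,m=snap('wrist','w3');s=r.get_state();print(s['clock'],s['tool_pos'],s['contact_force'],s['opening']*88.1)
webs('w3')
E
```

```text
6.375 [0.50017067 0.16443049 0.22549558] [ 1.07542267 -0.30944578 -2.78722886] 21.24277376073076
w3 outer 227 [ 86. 205.] [534.  -53.6] [99.7 60.2] 22.2
w3 hole 66 [ 86. 206.] [533.9 -53.8] [30. 29.] 41.6
w3 outer 238 [267. 172.] [499.4 166.8] [100.   55.8] 11.7
w3 hole 43 [266. 179.] [499.1 167. ] [18.  18.8] 45.6
w3 outer 264 [100.  63.] [376.6  -7.5] [ 57.6 100.8] 26.8
w3 hole 50 [99. 65.] [376.6  -7.1] [17.3 17.8] 41.7
```

View pics/w3.png

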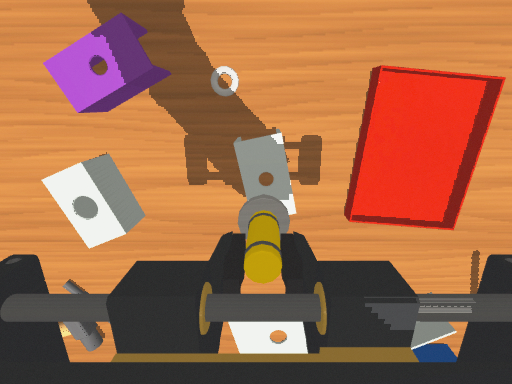

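The wrist view shows the small hole (18 mm) at (266,179), which gives world (0.4993,0.1670). I'll lower the gauge into it gently.

Request:
{"op": "servo_tool", "data": {"deltas": [{"dx": 0.015, "dy": 0.043, "dz": 0.5, "ax": 0, "ay": 0, "az": 0, "hand": 10}, {"dx": 0.015, "dy": 0.043, "dz": 0.9, "ax": 0, "ay": 0, "az": 0, "hand": 10}, {"dx": 0.015, "dy": 0.043, "dz": 1.15, "ax": 0, "ay": 0, "az": 0, "hand": 10}, {"dx": 0.015, "dy": 0.043, "dz": 1.25, "ax": 0, "ay": 0, "az": 0, "hand": 10}, {"dx": 0.015, "dy": 0.043, "dz": 1.27, "ax": 0, "ay": 0, "az": 0, "hand": 10}, {"dx": 0.015, "dy": 0.043, "dz": 1.27, "ax": 0, "ay": 0, "az": 0, "hand": 10}]}}

```text
clock: 7.12
tool_pos: [0.4995, 0.1683, 0.15]
eef_rot: [0.0, 1.0, 0.0, 0.001]
contact_force: [0.2, 0.2, -2.4]
opening: 0.243
```

Request:
{"op": "servo_tool", "data": {"deltas": [{"dx": 0, "dy": 0, "dz": 0.03, "ax": 0, "ay": 0, "az": 0, "hand": 10}, {"dx": 0, "dy": 0, "dz": 0.06, "ax": 0, "ay": 0, "az": 0, "hand": 10}]}}

```text
clock: 7.38
tool_pos: [0.4993, 0.168, 0.1461]
eef_rot: [0.0, 1.0, 0.0, 0.0]
contact_force: [-0.5, -0.6, -1.3]
opening: 0.241
```

Request:
{"op": "servo_tool", "data": {"deltas": [{"dx": 0, "dy": 0, "dz": 0.03, "ax": 0, "ay": 0, "az": 0, "hand": 10}, {"dx": 0, "dy": 0, "dz": 0.05, "ax": 0, "ay": 0, "az": 0, "hand": 10}]}}

```text
clock: 7.62
tool_pos: [0.4993, 0.1675, 0.143]
eef_rot: [0.0, 1.0, -0.0, 0.0]
contact_force: [0.0, -1.9, 5.0]
opening: 0.24
```

Request:
{"op": "servo_tool", "data": {"deltas": [{"dx": 0, "dy": 0, "dz": 0.02, "ax": 0, "ay": 0, "az": 0, "hand": 10}, {"dx": 0, "dy": 0, "dz": 0.04, "ax": 0, "ay": 0, "az": 0, "hand": 10}]}}

```text
clock: 7.88
tool_pos: [0.5006, 0.1677, 0.1422]
eef_rot: [0.0, 1.0, -0.0, 0.002]
contact_force: [-1.3, -4.0, 22.6]
opening: 0.239
```

The small hole refuses it: the gauge stopped with its shoulder about 32 mm above the web, at 22 N. Backing out and going to the other bracket.

Request:
{"op": "servo_tool", "data": {"deltas": [{"dx": 0, "dy": 0, "dz": -0.15, "ax": 0, "ay": 0, "az": 0, "hand": 10}, {"dx": 0, "dy": 0, "dz": -0.6, "ax": 0, "ay": 0, "az": 0, "hand": 10}, {"dx": 0, "dy": 0, "dz": -1.2, "ax": 0, "ay": 0, "az": 0, "hand": 10}, {"dx": -0.59, "dy": -3.73, "dz": -1.35, "ax": 0, "ay": 0, "az": 0, "hand": 10}, {"dx": -0.59, "dy": -3.73, "dz": -1.35, "ax": 0, "ay": 0, "az": 0, "hand": 10}, {"dx": -0.59, "dy": -3.73, "dz": -1.35, "ax": 0, "ay": 0, "az": 0, "hand": 10}, {"dx": -0.59, "dy": -3.73, "dz": -1.35, "ax": 0, "ay": 0, "az": 0, "hand": 10}, {"dx": -0.59, "dy": -3.73, "dz": -1.35, "ax": 0, "ay": 0, "az": 0, "hand": 10}, {"dx": -0.59, "dy": -3.73, "dz": -1.35, "ax": 0, "ay": 0, "az": 0, "hand": 10}, {"dx": -0.59, "dy": -3.73, "dz": -1.35, "ax": 0, "ay": 0, "az": 0, "hand": 10}]}}

```text
clock: 9.12
tool_pos: [0.5344, -0.0535, 0.2214]
eef_rot: [-0.002, 1.0, 0.001, -0.0]
contact_force: [0.9, -0.2, -1.8]
opening: 0.238
```

Request:
{"op": "servo_tool", "data": {"deltas": [{"dx": 0, "dy": 0, "dz": 0, "ax": 0, "ay": 0, "az": 0, "hand": 10}, {"dx": 0, "dy": 0, "dz": 0, "ax": 0, "ay": 0, "az": 0, "hand": 10}]}}

```text
clock: 9.38
tool_pos: [0.5345, -0.055, 0.2214]
eef_rot: [-0.001, 1.0, 0.0, 0.0]
contact_force: [0.0, 0.3, -1.4]
opening: 0.241
```

```bash
python3 - <<'E'
from h import *
p,d,m=snap('wrist','w4');s=r.get_state();print(s['clock'],s['tool_pos'],s['contact_force'],s['opening']*88.1)
webs('w4')
C=cloud(d,m);hsv=cv2.cvtColor(p,cv2.COLOR_RGB2HSV)
tgt([.5352,-.056,.2],90)
# held gauge: handle top and shoulder
yel=(hsv[...,1]>120)&(hsv[...,0]>22)&(hsv[...,0]<34)&(C[...,2]>.12); q=C[yel]; print('top',np.percentile(q[:,2],[50,95,99]),np.median(q,0))
top=q[q[:,2]>np.percentile(q[:,2],99)-.004]; print(cv2.minEnclosingCircle(top[:,:2].astype(np.float32)*1000))
E
```

```text
9.425 [ 0.53445379 -0.05517763  0.22139672] [-0.15543666 -0.68651831 -2.26638471] 21.151190890731183
w4 outer 52 [301. 340.] [775.5  -2. ] [39.8 17.8] 8.5
w4 outer 46 [ 82. 289.] [ 686. -302.] [14.5 26.8] 0.1
w4 outer 229 [263. 174.] [534.7 -56.3] [99.9 55.8] 22.2
w4 hole 71 [262. 180.] [533.9 -56.4] [29.1 30.6] 0.1
w4 outer 275 [458. 148.] [499.8 164.1] [100.2  59.3] 11.7
w4 hole 43 [457. 151.] [499.3 163.9] [17.1 17.2] 51.2
w4 outer 1091 [ 47. 153.] [ 526.9 -300.3] [176.6  69.6] 3.4
w4 hole 129 [ 64. 216.] [ 582.6 -298.2] [36.7 37.8] 86.3
w4 hole 42 [ 42. 196.] [ 554.1 -318.2] [15.7 12.4] 25.3
w4 hole 41 [ 56. 191.] [ 547.  -301.1] [ 9.9 12.9] 40.1
w4 hole 59 [ 50. 167.] [ 517.8 -301.2] [10.  20.8] 24.5
w4 hole 59 [ 39. 161.] [ 512.8 -311.6] [18.6 10.1] 28.9
w4 hole 82 [ 63. 155.] [ 503.3 -282.1] [21.9 15.4] 37.0
w4 hole 125 [ 33. 152.] [ 499.5 -315.2] [18.1 29.7] 43.5
w4 hole 64 [ 51. 151.] [ 499.5 -296.4] [16.5 12.3] 29.2
w4 hole 113 [ 58. 120.] [ 466.9 -278.9] [26.4 15.3] 16.0
w4 hole 42 [ 48. 106.] [ 452.5 -286.9] [ 8.4 16.9] 43.7
w4 hole 56 [ 37. 104.] [ 449.7 -298.3] [ 9.3 16.5] 7.5
w4 outer 278 [308.  30.] [376.5  -9.4] [56.  99.8] 26.8
w4 hole 56 [309.  27.] [376.9  -9.7] [18.1 18.3] 24.4
d [-0.012 -0.014  0.257] a [ 0.001 -0.     0.009]
top [0.2349851  0.237679   0.23826756] [ 0.52795924 -0.05542924  0.2349851 ]
((497.5497741699219, -54.70947265625), 47.27676773071289)
```

View pics/w4.png

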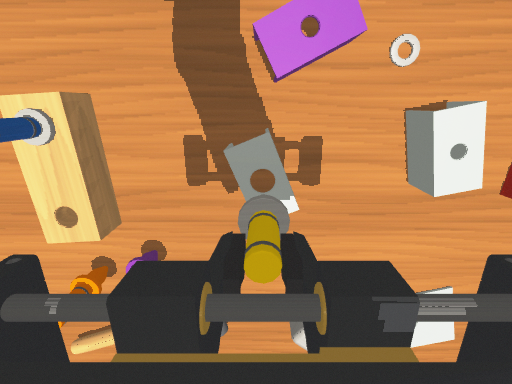

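The big hole is at (262,180), with its centre at (0.5343,-0.0563). I'll lower in stages.

Request:
{"op": "servo_tool", "data": {"deltas": [{"dx": 0, "dy": -0.02, "dz": 0.4, "ax": 0, "ay": 0, "az": 0, "hand": 10}, {"dx": 0, "dy": -0.02, "dz": 0.8, "ax": 0, "ay": 0, "az": 0, "hand": 10}, {"dx": 0, "dy": -0.02, "dz": 1.1, "ax": 0, "ay": 0, "az": 0, "hand": 10}, {"dx": 0, "dy": -0.02, "dz": 1.25, "ax": 0, "ay": 0, "az": 0, "hand": 10}, {"dx": 0, "dy": -0.02, "dz": 1.35, "ax": 0, "ay": 0, "az": 0, "hand": 10}, {"dx": 0, "dy": -0.02, "dz": 1.4, "ax": 0, "ay": 0, "az": 0, "hand": 10}]}}

```text
clock: 10.18
tool_pos: [0.5347, -0.0568, 0.1375]
eef_rot: [-0.0, 1.0, 0.0, 0.0]
contact_force: [-0.5, 0.1, -2.0]
opening: 0.241
```

```bash
python3 - <<'E'
from h import *
s=r.get_state();print(s['clock'],s['tool_pos'],s['contact_force'])
tgt([.5345,-.0563,.105],90)
E
```

```text
10.175 [ 0.53474954 -0.05683551  0.13748975] [-0.53377679  0.13603485 -1.96596084]
d [0.004 0.009 0.441] a [0.001 0.006 0.001]
```

Request:
{"op": "servo_tool", "data": {"deltas": [{"dx": 0, "dy": 0.005, "dz": 0.1, "ax": 0, "ay": 0, "az": 0, "hand": 10}, {"dx": 0, "dy": 0.005, "dz": 0.18, "ax": 0, "ay": 0, "az": 0, "hand": 10}, {"dx": 0, "dy": 0.005, "dz": 0.26, "ax": 0, "ay": 0, "az": 0, "hand": 10}]}}

```text
clock: 10.55
tool_pos: [0.5346, -0.0566, 0.1216]
eef_rot: [-0.0, 1.0, 0.0, 0.0]
contact_force: [-0.2, 0.2, -0.7]
opening: 0.244
```

Request:
{"op": "servo_tool", "data": {"deltas": [{"dx": 0, "dy": 0, "dz": 0.06, "ax": 0, "ay": 0, "az": 0, "hand": 10}, {"dx": 0, "dy": 0, "dz": 0.12, "ax": 0, "ay": 0, "az": 0, "hand": 10}, {"dx": 0, "dy": 0, "dz": 0.14, "ax": 0, "ay": 0, "az": 0, "hand": 10}]}}

```text
clock: 10.92
tool_pos: [0.5344, -0.0566, 0.1131]
eef_rot: [-0.0, 1.0, 0.0, -0.0]
contact_force: [-0.5, -0.3, -2.2]
opening: 0.237
```

Request:
{"op": "servo_tool", "data": {"deltas": [{"dx": 0, "dy": 0, "dz": 0.02, "ax": 0, "ay": 0, "az": 0, "hand": 10}, {"dx": 0, "dy": 0, "dz": 0.035, "ax": 0, "ay": 0, "az": 0, "hand": 10}]}}

```text
clock: 11.18
tool_pos: [0.5346, -0.0566, 0.1114]
eef_rot: [-0.0, 1.0, 0.0, 0.0]
contact_force: [0.1, 0.1, 5.2]
opening: 0.24
```

Request:
{"op": "servo_tool", "data": {"deltas": [{"dx": 0, "dy": 0, "dz": 0.02, "ax": 0, "ay": 0, "az": 0, "hand": 10}]}}

```text
clock: 11.3
tool_pos: [0.5349, -0.0563, 0.1112]
eef_rot: [-0.0, 1.0, -0.0, 0.001]
contact_force: [-2.6, 0.8, 17.0]
opening: 0.24
```

It seated with the shoulder on the web. Now I'll release slowly and rise.

Request:
{"op": "servo_tool", "data": {"deltas": [{"dx": 0, "dy": 0, "dz": -0.03, "ax": 0, "ay": 0, "az": 0, "hand": 19}, {"dx": 0, "dy": 0, "dz": -0.03, "ax": 0, "ay": 0, "az": 0, "hand": 26}, {"dx": 0, "dy": 0, "dz": -0.03, "ax": 0, "ay": 0, "az": 0, "hand": 34}, {"dx": 0, "dy": 0, "dz": -0.03, "ax": 0, "ay": 0, "az": 0, "hand": 44}, {"dx": 0, "dy": 0, "dz": -0.03, "ax": 0, "ay": 0, "az": 0, "hand": 44}, {"dx": 0, "dy": 0, "dz": -0.4, "ax": 0, "ay": 0, "az": 0, "hand": 44}, {"dx": 0, "dy": 0, "dz": -1.0, "ax": 0, "ay": 0, "az": 0, "hand": 44}, {"dx": 0, "dy": 0, "dz": -1.9, "ax": 0, "ay": 0, "az": 0, "hand": 44}, {"dx": 0, "dy": 0, "dz": -2.0, "ax": 0, "ay": 0, "az": 0, "hand": 44}, {"dx": 0, "dy": 0, "dz": -2.0, "ax": 0, "ay": 0, "az": 0, "hand": 44}]}}

```text
clock: 12.55
tool_pos: [0.5343, -0.0568, 0.2301]
eef_rot: [0.0, 1.0, -0.0, 0.0]
contact_force: [0.4, 0.0, -0.1]
opening: 0.498
```

```bash
python3 - <<'E'
from h import *
p,d,m=snap('wrist','w5');s=r.get_state();print(s['clock'],s['tool_pos'],s['contact_force'],s['opening']*88.1)
C=cloud(d,m);hsv=cv2.cvtColor(p,cv2.COLOR_RGB2HSV)
webs('w5')
yel=(hsv[...,1]>120)&(hsv[...,0]>22)&(hsv[...,0]<34)&(C[...,2]>.11); q=C[yel];print(np.percentile(q[:,2],[50,95]),cv2.minEnclosingCircle(q[q[:,2]>.123][:,:2].astype(np.float32)*1000))
tgt([.4995,.167,.16],101.7)
E
```

```text
12.6 [ 0.53373903 -0.0567802   0.22923032] [ 0.24770622  0.33473277 -0.82761209] 43.8574975463556
w5 outer 82 [312. 338.] [782.2  17.7] [57.4 29.7] 51.2
w5 outer 231 [263. 177.] [534.8 -56.3] [100.   55.8] 22.2
w5 hole 138 [263. 183.] [543.  -54.5] [55.1 42.1] 19.3
w5 outer 42 [ 71. 122.] [ 467.9 -273.5] [11.9  7.3] 2.1
w5 outer 267 [454. 147.] [499.8 164.3] [100.2  59.1] 11.9
w5 hole 42 [454. 149.] [499.5 164.2] [16.6 17.7] 51.8
w5 outer 53 [ 65. 101.] [ 445.1 -275.6] [14.6  8.8] 2.0
w5 outer 1151 [ 55. 150.] [ 527.  -300.4] [176.7  69.7] 3.4
w5 hole 116 [ 72. 214.] [ 582.1 -297.5] [36.7 34.9] 25.3
w5 hole 55 [ 66. 196.] [ 556.  -299.1] [13.1 13.1] 31.0
w5 hole 80 [ 50. 181.] [ 535.6 -314. ] [19.7 17.2] 5.3
w5 hole 62 [ 66. 166.] [ 519.8 -289.2] [12.9 19.9] 8.0
w5 hole 105 [ 36. 152.] [ 502.  -321.7] [16.1 24.6] 12.4
w5 hole 85 [ 45. 105.] [ 452.2 -298.7] [13.5 24.6] 29.8
w5 outer 273 [309.  32.] [376.5  -9.5] [56.  99.9] 26.9
w5 hole 55 [310.  29.] [376.9  -9.3] [18.  18.3] 2.6
[0.12658781 0.12776941] ((534.7526245117188, -56.68628692626953), 10.723167419433594)
d [0.569 3.73  1.054] a [ 0.    -0.016 -1.95 ]
```

View pics/w5.png

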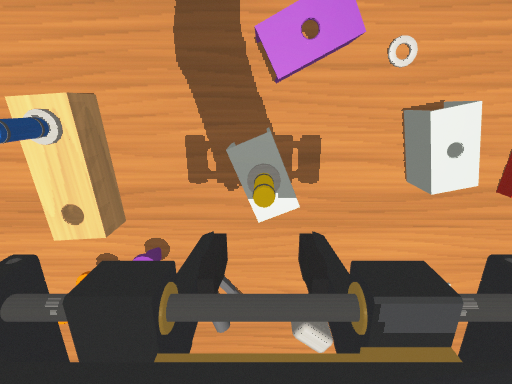

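The gauge stands seated: its top is at z=0.1275 (0.128 expected), centred at (0.5348,-0.0567), and the bracket hasn't moved. Now the refusing bracket.

Request:
{"op": "servo_tool", "data": {"deltas": [{"dx": 0.57, "dy": 3.73, "dz": 0, "ax": 0, "ay": 0, "az": -1.95, "hand": 86}, {"dx": 0.57, "dy": 3.73, "dz": 0, "ax": 0, "ay": 0, "az": -1.95, "hand": 86}, {"dx": 0.57, "dy": 3.73, "dz": 0, "ax": 0, "ay": 0, "az": -1.95, "hand": 86}, {"dx": 0.57, "dy": 3.73, "dz": 0.5, "ax": 0, "ay": 0, "az": -1.95, "hand": 86}, {"dx": 0.57, "dy": 3.73, "dz": 0.9, "ax": 0, "ay": 0, "az": -1.95, "hand": 86}, {"dx": 0.57, "dy": 3.73, "dz": 0.9, "ax": 0, "ay": 0, "az": -1.95, "hand": 86}, {"dx": 0.57, "dy": 3.73, "dz": 0.9, "ax": 0, "ay": 0, "az": -1.95, "hand": 86}, {"dx": 0.57, "dy": 3.73, "dz": 0.9, "ax": 0, "ay": 0, "az": -1.95, "hand": 86}]}}

```text
clock: 13.6
tool_pos: [0.5009, 0.1667, 0.1767]
eef_rot: [-0.101, 0.995, 0.0, 0.001]
contact_force: [-0.3, 0.0, 0.3]
opening: 0.975
```

```bash
python3 - <<'E'
from h import *
p,d,m=snap('wrist','w6');s=r.get_state();print(s['clock'],s['tool_pos'],s['contact_force'],s['opening']*88.1)
webs('w6')
tgt([.4995,.167,.048],101.7)
E
```

```text
13.65 [0.50084776 0.16674491 0.17681349] [-0.58644324 -0.07509461  0.12063116] 85.80556992635859
w6 outer 296 [263. 187.] [499.1 166.8] [99.7 55.8] 11.7
w6 hole 50 [263. 190.] [498.9 166.8] [19.1 17.6] 55.7
w6 outer 385 [ 42. 178.] [533.7 -53.1] [99.7 60.3] 22.1
w6 outer 330 [87. 24.] [379.1  -6.1] [ 51.5 100.8] 26.8
w6 hole 64 [89. 13.] [376.4  -6.8] [16.7 17.9] 47.3
d [0.024 0.008 2.047] a [ 0.002  0.013 -0.012]
```

View pics/w6.png

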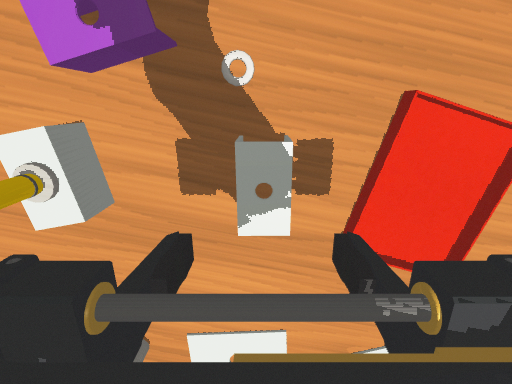

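The bracket is centred and aligned at (263,187). Descending and gripping.

Request:
{"op": "servo_tool", "data": {"deltas": [{"dx": 0.025, "dy": 0.01, "dz": 0.7, "ax": 0, "ay": 0, "az": 0, "hand": 86}, {"dx": 0.025, "dy": 0.01, "dz": 1.3, "ax": 0, "ay": 0, "az": 0, "hand": 86}, {"dx": 0.025, "dy": 0.01, "dz": 1.8, "ax": 0, "ay": 0, "az": 0, "hand": 86}, {"dx": 0.025, "dy": 0.01, "dz": 2.05, "ax": 0, "ay": 0, "az": 0, "hand": 86}, {"dx": 0.025, "dy": 0.01, "dz": 2.05, "ax": 0, "ay": 0, "az": 0, "hand": 75}, {"dx": 0.025, "dy": 0.01, "dz": 2.05, "ax": 0, "ay": 0, "az": 0, "hand": 65}, {"dx": 0.025, "dy": 0.01, "dz": 2.05, "ax": 0, "ay": 0, "az": 0, "hand": 45}, {"dx": 0.025, "dy": 0.01, "dz": 2.05, "ax": 0, "ay": 0, "az": 0, "hand": 45}, {"dx": 0.025, "dy": 0.01, "dz": 2.05, "ax": 0, "ay": 0, "az": 0, "hand": 45}], "newtons": 35}}

```text
clock: 14.78
tool_pos: [0.4994, 0.1675, 0.0541]
eef_rot: [-0.102, 0.995, 0.0, 0.001]
contact_force: [-1.3, -0.1, 6.8]
opening: 0.631
```

Request:
{"op": "servo_tool", "data": {"deltas": [{"dx": 0, "dy": 0, "dz": -0.3, "ax": 0, "ay": 0, "az": 0, "hand": 45}, {"dx": 0, "dy": 0, "dz": -0.8, "ax": 0, "ay": 0, "az": 0, "hand": 45}, {"dx": 0, "dy": 0, "dz": -1.3, "ax": 0, "ay": 0, "az": 0, "hand": 45}, {"dx": 0, "dy": 0, "dz": -1.3, "ax": 0, "ay": 0, "az": 0, "hand": 45}]}}

```text
clock: 15.28
tool_pos: [0.4996, 0.1679, 0.1325]
eef_rot: [-0.102, 0.995, 0.001, 0.002]
contact_force: [0.6, 0.4, -4.8]
opening: 0.63
```

```bash
python3 - <<'E'
from h import *
p,d,m=snap('wrist','w7');s=r.get_state();print(s['clock'],s['tool_pos'],s['contact_force'],s['opening']*88.1,s['q'][6])
C=cloud(d,m);hsv=cv2.cvtColor(p,cv2.COLOR_RGB2HSV)
tgt([.478,.367,.131],84.7)
E
```

```text
15.325 [0.49878937 0.16737896 0.1311746 ] [ 0.25585094  0.207653   -4.00243057] 55.76340472301109 0.9275718166882992
d [-0.335  3.328 -0.096] a [0.004 0.008 2.831]
```

View pics/w7.png

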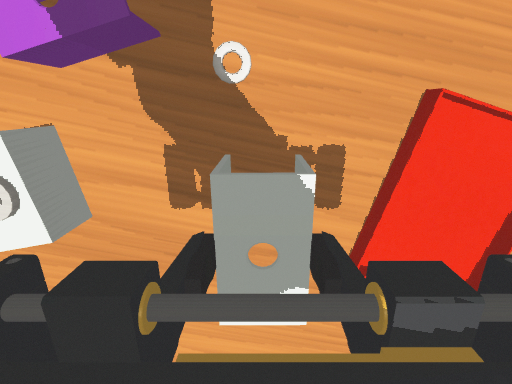

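The bracket is held level at 55.8 mm opening. Moving over the tray.

Request:
{"op": "servo_tool", "data": {"deltas": [{"dx": -0.33, "dy": 3.33, "dz": -0.1, "ax": 0, "ay": 0, "az": 2.8, "hand": 45}, {"dx": -0.33, "dy": 3.33, "dz": -0.1, "ax": 0, "ay": 0, "az": 2.8, "hand": 45}, {"dx": -0.33, "dy": 3.33, "dz": -0.1, "ax": 0, "ay": 0, "az": 2.8, "hand": 45}, {"dx": -0.33, "dy": 3.33, "dz": -0.1, "ax": 0, "ay": 0, "az": 2.8, "hand": 45}, {"dx": -0.33, "dy": 3.33, "dz": -0.1, "ax": 0, "ay": 0, "az": 2.8, "hand": 45}, {"dx": -0.33, "dy": 3.33, "dz": -0.1, "ax": 0, "ay": 0, "az": 2.8, "hand": 45}, {"dx": -0.33, "dy": 3.33, "dz": -0.1, "ax": 0, "ay": 0, "az": 2.8, "hand": 45}]}}

```text
clock: 16.2
tool_pos: [0.4782, 0.3646, 0.1366]
eef_rot: [0.046, 0.999, -0.001, -0.0]
contact_force: [-0.8, 0.1, -4.0]
opening: 0.631
```

```bash
python3 - <<'E'
from h import *
p,d,m=snap('wrist','w8');s=r.get_state();print(s['clock'],s['tool_pos'],s['contact_force'],s['opening']*88.1)
snap('top','t8')
tgt([.478,.367,.053],84.7)
E
```

```text
16.25 [0.47816764 0.3650751  0.13686488] [ 0.19746065  0.56080286 -3.07504202] 55.99100599209853
d [0.003 0.024 1.3  ] a [-0.008  0.     0.015]
```

View pics/w8.png

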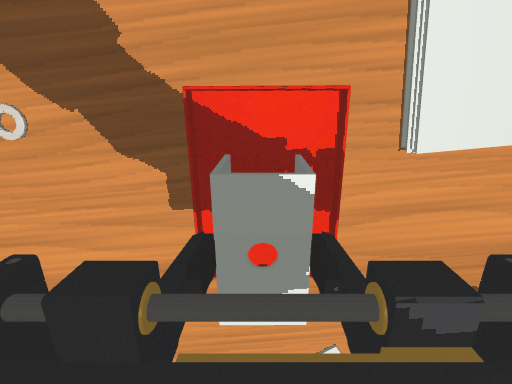

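View pics/t8.png

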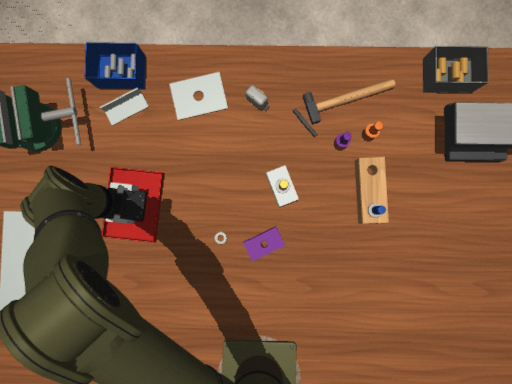

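The bracket is centred over the tray, with the tray's far rim at cols 183–350 and the bracket at 211–315. Lowering.

Request:
{"op": "servo_tool", "data": {"deltas": [{"dx": 0, "dy": 0.02, "dz": 0.5, "ax": 0, "ay": 0, "az": 0, "hand": 45}, {"dx": 0, "dy": 0.02, "dz": 0.9, "ax": 0, "ay": 0, "az": 0, "hand": 45}, {"dx": 0, "dy": 0.02, "dz": 1.15, "ax": 0, "ay": 0, "az": 0, "hand": 45}, {"dx": 0, "dy": 0.02, "dz": 1.25, "ax": 0, "ay": 0, "az": 0, "hand": 45}, {"dx": 0, "dy": 0.02, "dz": 1.28, "ax": 0, "ay": 0, "az": 0, "hand": 45}, {"dx": 0, "dy": 0.02, "dz": 1.28, "ax": 0, "ay": 0, "az": 0, "hand": 45}]}}

```text
clock: 17.05
tool_pos: [0.478, 0.3687, 0.0609]
eef_rot: [0.045, 0.999, 0.0, 0.0]
contact_force: [0.4, 0.8, -3.5]
opening: 0.629
```

Request:
{"op": "servo_tool", "data": {"deltas": [{"dx": 0, "dy": 0, "dz": 0.03, "ax": 0, "ay": 0, "az": 0, "hand": 45}, {"dx": 0, "dy": 0, "dz": 0.045, "ax": 0, "ay": 0, "az": 0, "hand": 45}]}}

```text
clock: 17.3
tool_pos: [0.4778, 0.3685, 0.0579]
eef_rot: [0.044, 0.999, 0.0, 0.0]
contact_force: [-0.4, 0.0, -3.4]
opening: 0.625
```

Request:
{"op": "servo_tool", "data": {"deltas": [{"dx": 0, "dy": 0, "dz": 0.02, "ax": 0, "ay": 0, "az": 0, "hand": 45}, {"dx": 0, "dy": 0, "dz": 0.025, "ax": 0, "ay": 0, "az": 0, "hand": 45}]}}

```text
clock: 17.55
tool_pos: [0.4777, 0.3684, 0.0571]
eef_rot: [0.044, 0.999, 0.0, 0.0]
contact_force: [-1.8, -1.8, 7.1]
opening: 0.631
```

Contact with the tray floor. Releasing and rising.

Request:
{"op": "servo_tool", "data": {"deltas": [{"dx": 0, "dy": 0, "dz": 0, "ax": 0, "ay": 0, "az": 0, "hand": 57}, {"dx": 0, "dy": 0, "dz": 0, "ax": 0, "ay": 0, "az": 0, "hand": 66}, {"dx": 0, "dy": 0, "dz": 0, "ax": 0, "ay": 0, "az": 0, "hand": 76}, {"dx": 0, "dy": 0, "dz": 0, "ax": 0, "ay": 0, "az": 0, "hand": 82}, {"dx": 0, "dy": 0, "dz": 0, "ax": 0, "ay": 0, "az": 0, "hand": 82}, {"dx": 0, "dy": 0, "dz": -0.5, "ax": 0, "ay": 0, "az": 0, "hand": 82}, {"dx": 0, "dy": 0, "dz": -1.2, "ax": 0, "ay": 0, "az": 0, "hand": 82}, {"dx": 0, "dy": 0, "dz": -2.2, "ax": 0, "ay": 0, "az": 0, "hand": 82}, {"dx": 0, "dy": 0, "dz": -2.5, "ax": 0, "ay": 0, "az": 0, "hand": 82}, {"dx": 0, "dy": 0, "dz": -2.5, "ax": 0, "ay": 0, "az": 0, "hand": 82}]}}

```text
clock: 18.8
tool_pos: [0.4783, 0.3689, 0.2077]
eef_rot: [0.045, 0.999, 0.001, 0.001]
contact_force: [-0.3, -0.2, -0.5]
opening: 0.931
```

```bash
python3 - <<'E'
from h import *
p,d,m=snap('wrist','w9');s=r.get_state();print(s['clock'],s['tool_pos'],s['contact_force'],s['opening']*88.1)
webs('w9',.055,.071)
snap('scene','s9'); snap('top','t9'); webs('t9')
C=cloud(*load('t9')[1:]); print('gauge top z',C[178:192,275:292,2].max())
E
```

```text
18.85 [0.47758389 0.36816428 0.20607911] [-0.52339046  0.62178275 -0.26994244] 82.16290649778223
w9 outer 270 [262. 181.] [477.9 367.3] [ 56.3 100.3] 84.9
w9 hole 45 [262. 183.] [478.  367.4] [17.9 18.7] 40.6
t9 outer 98 [259. 366.] [46.9 -0.7] [117.4  37. ] 88.9
t9 outer 101 [264. 244.] [376.2  -7.9] [55.5 99.5] 27.5
t9 outer 110 [134. 199.] [478.6 367.7] [ 58.5 100.3] 85.3
t9 outer 102 [282. 186.] [535.5 -55. ] [99.8 56.3] 22.1
t9 hole 55 [283. 186.] [536.1 -55.8] [41.1 40.9] 0.9
t9 outer 386 [374. 194.] [ 528.4 -302.8] [178.9  70.1] 3.8
t9 hole 65 [373. 167.] [ 585.8 -300.6] [34.9 48.2] 77.8
t9 outer 82 [462.  86.] [ 818.2 -542.6] [  5.6 111.5] 0.7
t9 outer 56 [256.  95.] [786.2  20.4] [59.2 31.2] 53.5
t9 outer 58 [127.  82.] [822.6 384.7] [ 8.5 73.1] 0.7
t9 outer 152 [468.  58.] [ 902.3 -557.3] [147.4  72.5] 54.9
t9 outer 89 [432.  71.] [ 867.7 -469.4] [ 24.5 101.2] 89.7
t9 outer 61 [139.  62.] [875.7 350. ] [ 4.4 85.5] 89.1
t9 outer 115 [98. 55.] [895.  467.3] [ 59.2 116.9] 44.7
gauge top z 1.2023188815009036
```

View pics/w9.png

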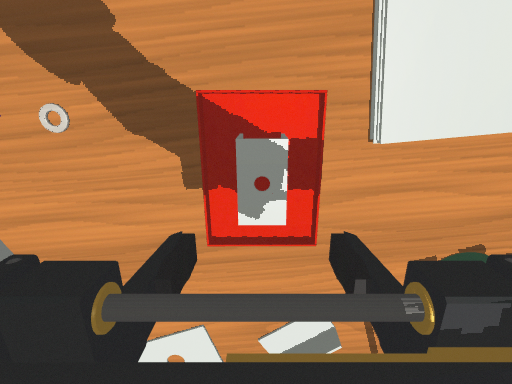

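View pics/s9.png

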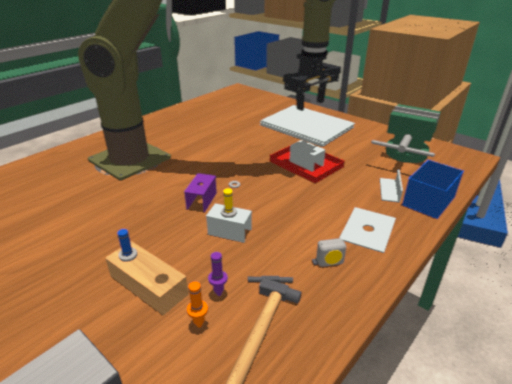

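The wrist view shows the bracket upright in the middle of the tray at (262,181). The scene view shows the gauge standing seated in the other bracket at (229,210). Handing in.

```bash
python3 - <<'E'
from h import *
print(r.finish_job(), r.get_state()['clock'])
E
```

```text
the job is handed in; nothing more can be done
the job is handed in; nothing more can be done
```

The job is done and handed in at about 19 s on the robot's clock, against the 56 s limit. No verdict is reported, so what follows is from my own checks.

- **Trying the gauge:** I tried the yellow gauge first in the bracket whose hole measured about 18 mm. It stopped with the shoulder about 32 mm above the web, at 22 N. I then tried it in the bracket whose hole measured about 30 mm, where it went down to its shoulder, and I released it there.
- **Gauge in place:** After release its top measured 127.5 mm high, against 128 mm expected when seated. The bracket it stands in stayed within 1 mm of where it was.
- **Rejected bracket:** It stands upright on its flanges in the middle of the red tray. The last pictures put it at (0.478, 0.367), level with the tray's measured centre, with the gripper clear above it.

Two checks disagreed or failed:

- **Hole position:** The wrist camera's slanted views put the brackets 3–4 mm away from the overhead camera's positions, so I used the close views from straight above.
- **Gauge height:** My last overhead reading of the gauge's height picked up a bad depth value (1.2 m). The final check of the gauge therefore rests on the earlier wrist measurement and the last scene picture.

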